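Set the display cabinet's light switches

TASK

On the sideboard lies the white switch box with three small levers that works the display cabinet's shelf lights (not the smaller box with two levers). Counting from the end with the round brass cap, set the first lever on, the second off and the third on, each fully over; a lever is on when it leans towards the brass rib along the box's edge. Levers that are already right may stay as they are.

Things in the scene. Friction and masses are not known exactly. Their poses are not given: they have to be found in the camera images.
- bank_panel (a point): Middle of the top face, 45 mm above the table, of the fixed white box with three levers, 110 mm (its x) by 202 mm (its y). +x points to the edge with the brass rib (8 mm wide, 4 mm high, at x = 49 mm): the on side, away from the robot within 25 degrees. +y points along the lever row to the end with the round brass cap (18 mm across, 8 mm high, at y = 86 mm). Otherwise the face is bare.
- bank_lever1 (a joint): First lever of the three-lever box, nearest the round cap: a black round-ended bar 9 mm thick that pivots at x = 0, 4 mm below the face; its tip is 38 mm from the pivot, so it stands 30 mm above the face, 21 mm to its side, at y = +35 mm. 0 = off (leans 0.5 rad from upright, away from the rib), 1.0 = on (leans 0.5 rad towards the rib). Over-centre: it tips to the nearer end once past 0.5; under 1 N moves it.
- bank_lever2 (a joint): Second (middle) lever, the same bar, at y = -9 mm. 0 = off (leans 0.5 rad from upright, away from the rib), 1.0 = on (leans 0.5 rad towards the rib). Over-centre: it tips to the nearer end once past 0.5; under 1 N moves it.
- bank_lever3 (a joint): Third lever, farthest from the round cap, the same bar, at y = -53 mm. 0 = off (leans 0.5 rad from upright, away from the rib), 1.0 = on (leans 0.5 rad towards the rib). Over-centre: it tips to the nearer end once past 0.5; under 1 N moves it.
There are look-alikes about, which are no part of the job. What is shaped like the part that bears bank_panel but pink is not meant.

How it is judged (in metres and radians):
At the end, for the whole second after the job is handed in: Counted from the round cap, the first and third levers lean fully towards the rib (joint above 0.8 rad) and the second leans fully away from it (below 0.2 rad) (value of joint each of bank_lever1, bank_lever3 above 0.8 rad and value of joint bank_lever2 below 0.2 rad); the robot touches nothing.
It also fails if it takes over 35 s, if anything falls off the work surface, if the arm or the gripper's body presses on something with over 40 N, if the wrist force passes 120 N, or if a joint passes its speed limit or range.

ROBOT

A 6-joint arm with a two-finger parallel gripper is mounted at the origin on the work surface. World frame = base frame: x ahead of the robot, y to its left, z up, the work surface at z = 0. Lengths are in m, angles in degrees, forces in N, time in s.
With the tool pointing down it reaches from about 0.375 to 0.9 m from the base axis. Payload 3.1 kg.
Tool frame: the origin (TCP) lies on the centre line of the jaws, within the pads' length; the fingertips stand finger_overhang ahead of it and the grasp point (between the pads) lies 5 mm behind it (finger_overhang is the distance from the TCP to the fingertips, in m); z points along the fingers, y is the line along which they close (so a half turn about z gives the same grasp; the last joint's range is limited). The gripper opens to 87 mm and grips with 3 to 60 N. Pads are 19 mm wide; open, the fingers measure 117 mm over their backs; the gripper's body (75 mm by 190 mm) begins 51 mm behind the grasp point.
Start: joints at [65.69, 30.224, 82.088, -0, 67.689, -10.227], TCP at [0.152, 0.606, 0.237] pointing down, gripper open.
Joint ranges: [-176.69, 176.69], [-43.24, 126.21], [12.49, 139.97], [-82, 262], [0, 151.66], [-163.58, 163.58]. Speed limits (degrees/s): [159.86, 159.86, 180, 180, 180, 180].

INTERFACE

Orientations are given as a 3x3 rotation matrix whose columns are the frame's x, y, z axes.
In Python, from rig import read_state, capture, calibration, hand_in, finger_overhang gives the robot as it stands.
- The arm moves only by the tool send_rows, never from a script. Its argument "plan" is a list of rows, each a list of 5 numbers: the closure in counts, from 0 (fully open) to 255 (shut), then the shift along the tool's x, y, z in m, then the turn about the tool's z in rad. A call has 1 to 20 rows; each row shifts and turns the commanded pose from where the row before left it, along the tool's axes as they then stand; what a row does not reach is not made up. A row lasts 1/12 s, in which the tool goes at most 41.7 mm and 7.16 degrees, less where a joint would pass 70% of its speed; a pose out of reach is approached as far as the arm can. A call is refused whole if a number of a shift passes 0.0417 or a number of a turn 0.125, either way. A call with a gripper value outside its range is refused whole. The fingers move at their own pace and stop on an object; the grip force is fixed at half the most. Time passes only in rows, so rows that do not move let the fingers close. It gives the time, the measured TCP pose, the force, the opening and the grip force at its end, in the units of the state.
- read_state(): the state, without advancing time (a new reading comes with each control period).
- capture(name): name is "scene" or "top" or "wrist"; returns (picture, depth): 420x560x3 uint8, blue, green, red; 420x560 float32, m along the optical axis (not along the pixel's ray), 0 where there is no reading.
- calibration(name): a dict with "fx", "fy", "cx", "cy" (pixels), "xyz" and "rotation" of the camera in the world. Camera axes: x right, y down, z forward; pixel columns grow to the right and rows downward; lengths in m; the calibration is good to about 2 mm. A picture is of the moment at which its call begins: read the wrist's pose just before it. calibration takes no time and is no camera call; for the wrist camera it gives the pose at the moment of the call.
- hand_in(): hands the job in; it is judged then, once.
The state is a dict: "time_s": time; "joint_positions": joint angles; "qvel": joint speeds; "tau": joint torques, N m; "position": TCP position; "tcp_rot": TCP orientation; "force": force on the tool from outside, world axes, zero at the start; "moment": the same for the moment, N m; "opening": opening from 0.0 (shut) to 1.0 (fully open); "grasp_force": force on a finger pad.
Only numpy, scipy, OpenCV 4.12 (cv2) and the standard library are available. Lean on these libraries where they do the work, as an engineer would, in place of code of your own. Each camera call takes 0.05 s, during which the arm holds its last target. There are 200 camera calls.

## Working session

There is one attempt and no reset: what is moved stays moved. The work goes in short steps, Python scripts to look and compute and a tool call to move; the robot and the scene stay as the last step left them, time stands still between calls to the robot, and variables do not carry over. Pictures are saved under pics/ and viewed, at most 10 in all, crops included, and the job is handed in when it is done.

Besides the shell and the picture viewer there is one more tool, called as name(argument=value, ...), one argument or row to a line, values as JSON. send_rows: Moves the arm, as the interface text tells. Its arguments: {"type":"object","properties":{"plan":{"type":"array","items":{"type":"array","items":{"type":"number"}}}},"required":["plan"]}

```bash
mkdir -p pics
python3 - <<'E'
from rig import *
import cv2,numpy as np
s=read_state();print(s['time_s'],s['position'],np.round(s['tcp_rot'],3).tolist(),finger_overhang() if callable(finger_overhang) else finger_overhang)
for n in("top","scene"):
    p,d=capture(n);cv2.imwrite(f"pics/{n}.png",p);np.savez(f"{n}.npz",p=p,d=d)
    c=calibration(n);print(n,c)
E
```

```text
0.0 [0.1517533  0.6055823  0.23559071] [[-0.97, 0.243, -0.001], [0.243, 0.97, -0.002], [0.0, -0.002, -1.0]] 0.014
top {'fx': 386.6142645282711, 'fy': 386.6142645282711, 'cx': 283.9200185385916, 'cy': 214.84744960896177, 'xyz': array([0.34959797, 0.02837521, 0.95091207]), 'rotation': array([[-0.02356112, -0.99352987,  0.11110023],
       [-0.99958155,  0.02154651, -0.01929933],
       [ 0.01678064, -0.11150846, -0.9936218 ]])}
scene {'fx': 414.69073270069316, 'fy': 414.69073270069316, 'cx': 280.2877847702111, 'cy': 205.01510156109748, 'xyz': array([1.13158283, 0.5155507 , 0.6402293 ]), 'rotation': array([[-0.56368766,  0.47136251, -0.67828726],
       [ 0.82580156,  0.30415648, -0.47491116],
       [-0.01754985, -0.82783224, -0.56070115]])}
```

View pics/top.png

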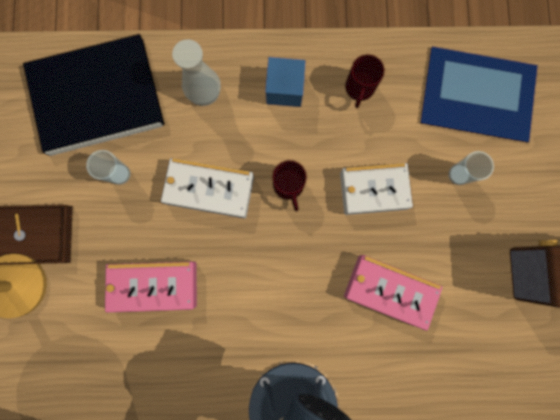

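View pics/scene.png

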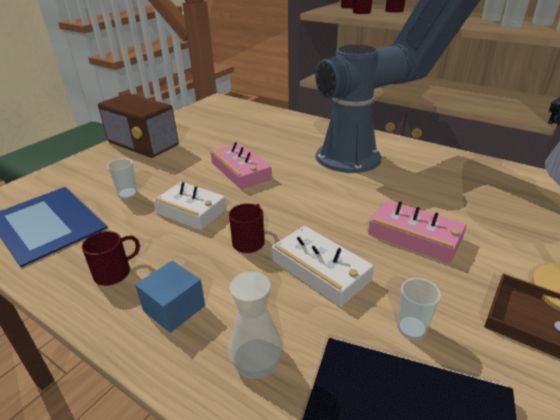

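The top view shows four candidates: white with three levers (207,188), white with two levers (377,188), and pink ones at (150,288) and (394,292). The white three-lever box fits. Its cap is at about (170,180), and its rib is on the upper, far edge. Next I'll measure it and enlarge a crop.

```bash
cat > h.py <<'E'
import numpy as np,cv2
def cast(c,uv,z):
    uv=np.atleast_2d(uv).astype(float)
    r=np.c_[(uv[:,0]-c['cx'])/c['fx'],(uv[:,1]-c['cy'])/c['fy'],np.ones(len(uv))]@c['rotation'].T
    return c['xyz']+r*((z-c['xyz'][2])/r[:,2])[:,None]
def pts(c,d):
    v,u=np.indices(d.shape)
    return np.stack([(u-c['cx'])/c['fx']*d,(v-c['cy'])/c['fy']*d,d],-1)@c['rotation'].T+c['xyz']
E
python3 - <<'E'
from rig import *
from h import *
f=np.load('top.npz');p,d=f['p'],f['d'];c=calibration('top');P=pts(c,d)
roi=np.zeros(d.shape,bool);roi[150:225,155:262]=1
m=roi&(P[...,2]>.036)&(P[...,2]<.1)
x=P[m];print('z med',np.median(x[:,2]),m.sum())
r=cv2.minAreaRect(x[x[:,2]<.06][:,:2].astype(np.float32));print('rect',r)
hsv=cv2.cvtColor(p,cv2.COLOR_BGR2HSV)
b=roi&(hsv[...,0]>10)&(hsv[...,0]<30)&(hsv[...,1]>150)&(hsv[...,2]>90)&m
n,l,st,ce=cv2.connectedComponentsWithStats(b.astype(np.uint8))
for i in range(1,n):
    if st[i,4]>5:print(st[i],ce[i],cast(c,ce[i],.05).round(4))
print('cap',cast(c,[170,180.5],.053))
cv2.imwrite('pics/crop.png',cv2.resize(p[150:225,155:262],None,fx=7,fy=7,interpolation=cv2.INTER_CUBIC))
E
```

```text
z med 0.044256470532612946 3879
rect ((0.523462176322937, 0.19424663484096527), (0.20342786610126495, 0.11052059382200241), 78.58899688720703)
[175 159  26   6  37] [187.59459459 161.94594595] [[0.5815 0.2363 0.05  ]]
[202 165  27   5  34] [215.32352941 167.        ] [[0.568  0.1708 0.05  ]]
[231 170  16   4  26] [239.57692308 171.        ] [[0.5572 0.1135 0.05  ]]
[168 178   5   5  16] [170.3125 179.875 ] [[0.5391 0.2767 0.05  ]]
cap [[0.53697069 0.276611   0.053     ]]
```

View pics/crop.png

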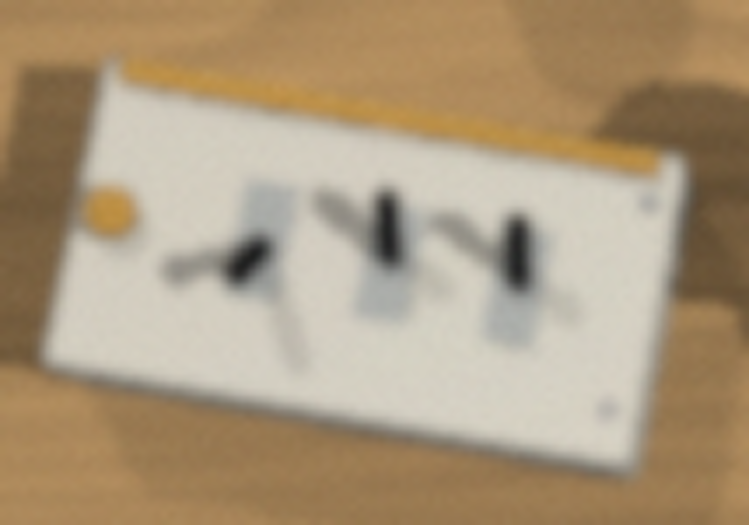

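The crop confirms the box: three levers, white, round cap at the left end, rib along the far edge. Lever 1 leans away from the rib (off), while levers 2 and 3 lean towards it (on). So I need lever 1 on and lever 2 off. The face's height, size, rib and cap all agree with the figures given. The centre is (0.5235, 0.1942), with y along 78.6°.

The first move goes to box coordinates (-48, +35 mm) with the gripper shut, staying high.

send_rows(
  plan=[
    [255, 0, 0, 0, -0.047],
    [255, -0.025, -0.0185, 0, 0],
    [255, -0.025, -0.0185, 0, 0],
    [255, -0.025, -0.0185, 0, 0],
    [255, -0.025, -0.0185, 0, 0],
    [255, -0.025, -0.0185, 0, 0],
    [255, -0.025, -0.0185, 0, 0],
    [255, -0.025, -0.0185, 0, 0],
    [255, -0.025, -0.0185, 0, 0],
    [255, -0.025, -0.0185, 0, 0],
    [255, -0.025, -0.0185, 0, 0],
    [255, -0.025, -0.0185, 0, 0],
    [255, -0.025, -0.0185, 0, 0],
    [255, -0.025, -0.0185, 0, 0],
    [255, -0.025, -0.0185, 0, 0],
    [255, -0.025, -0.0185, 0, 0],
    [255, -0.023, -0.0175, 0, 0],
    [255, 0, 0, 0, 0],
    [255, 0, 0, 0, 0],
  ],
)

```text
time_s: 1.68
position: [0.4847, 0.2372, 0.2361]
tcp_rot: [[-0.98, 0.201, -0.001], [0.201, 0.98, 0.0], [0.001, -0.0, -1.0]]
force: [-0.7, 0.9, -0.2]
opening: 0.002
grasp_force: 0.0
```

```bash
cat > where.py <<'E'
from rig import *
from h import *
s=read_state();q=np.array(s['position'])-[.5235,.1942,.045]
print('t',s['time_s'],'box',np.round([q[0]*.980-q[1]*.198,q[0]*.198+q[1]*.98,q[2]],4),'open',s['opening'],'F',np.round(s['force'],1));print(np.round(s['tcp_rot'],3).tolist())
E
python3 where.py
python3 - <<'E'
from h import *
from rig import *
p,d=capture('wrist');c=calibration('wrist');cv2.imwrite('pics/w1.png',p);print(c['xyz'])
for x,y in((0,35),(0,-9),(0,86)):
    w=np.array([.5235+.98e-3*x+.198e-3*y,.1942-.198e-3*x+.98e-3*y,.045])
    k=c['rotation'].T@(w-c['xyz']);print(x,y,k[0]/k[2]*c['fx']+c['cx'],k[1]/k[2]*c['fy']+c['cy'])
E
```

```text
t 1.6833 box [-0.0466  0.0345  0.1911] open 0.002122816946973754 F [-0.7  0.9 -0.2]
[[-0.98, 0.201, -0.001], [0.201, 0.98, 0.0], [0.001, -0.0, -1.0]]
[0.40113678 0.25416501 0.38422539]
0 35 275.6367699132686 235.40568158299862
0 -9 233.0289534462559 235.42664486103124
0 86 325.0203959794671 235.3813845696963
```

View pics/w1.png

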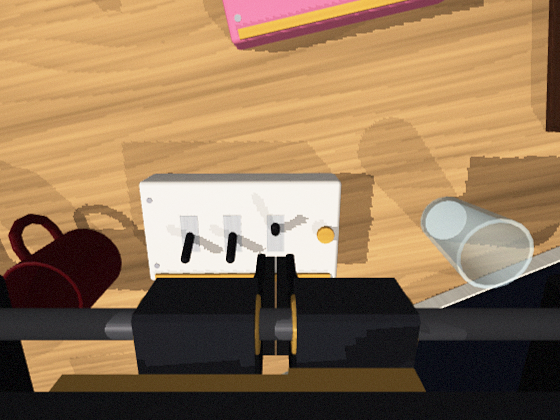

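The wrist view agrees with the estimate: cap at (325,235), slot 1 at (275,233), and lever 1 standing off-side. Now I'll descend and push lever 1.

send_rows(
  plan=[
    [255, 0, 0, 0.0275, 0],
    [255, 0, 0, 0.0275, 0],
    [255, 0, 0, 0.0275, 0],
    [255, 0, 0, 0.0275, 0],
    [255, 0, 0, 0.0275, 0],
    [255, 0, 0, 0.0275, 0],
    [255, 0, 0, 0, 0],
    [255, -0.007, 0, 0, 0],
    [255, -0.007, 0, 0, 0],
    [255, -0.007, 0, 0, 0],
    [255, -0.007, 0, 0, 0],
    [255, -0.007, 0, 0, 0],
    [255, -0.004, 0, 0, 0],
    [255, 0, 0, 0, 0],
    [255, 0, 0, 0, 0],
  ],
)

```text
time_s: 2.98
position: [0.5226, 0.2305, 0.0718]
tcp_rot: [[-0.98, 0.198, 0.0], [0.198, 0.98, 0.0], [-0.0, 0.0, -1.0]]
force: [-0.6, -0.3, 0.1]
opening: 0.002
grasp_force: 0.0
```

```bash
python3 where.py
```

```text
t 2.9833 box [-0.0081  0.0354  0.0268] open 0.001812059275592659 F [-0.6 -0.3  0.1]
[[-0.98, 0.198, 0.0], [0.198, 0.98, 0.0], [-0.0, 0.0, -1.0]]
```

send_rows(
  plan=[
    [255, 0.01, 0, 0, 0],
    [255, 0.01, 0, 0, 0],
    [255, 0, 0, -0.04, 0],
    [255, 0, 0, -0.04, 0],
    [255, 0, 0, 0, 0],
    [255, -0.025, -0.015, 0, 0],
    [255, -0.025, -0.015, 0, 0],
    [255, -0.024, -0.0145, 0, 0],
    [255, 0, 0, 0, 0],
    [255, 0, 0, 0, 0],
    [255, 0, 0, 0.0267, 0],
    [255, 0, 0, 0.0267, 0],
    [255, 0, 0, 0.0267, 0],
    [255, 0, 0, 0, 0],
  ],
)

```text
time_s: 4.15
position: [0.5602, 0.1769, 0.0667]
tcp_rot: [[-0.98, 0.196, -0.012], [0.196, 0.981, -0.001], [0.012, -0.004, -1.0]]
force: [-0.4, -0.3, -0.5]
opening: 0.007
grasp_force: 0.0
```

```bash
python3 where.py
```

```text
t 4.15 box [ 0.0394 -0.0096  0.0217] open 0.006894795492596083 F [-0.4 -0.3 -0.5]
[[-0.98, 0.196, -0.012], [0.196, 0.981, -0.001], [0.012, -0.004, -1.0]]
```

send_rows(
  plan=[
    [255, 0, 0, 0, 0],
    [255, 0, 0, 0, 0],
    [255, 0.007, 0, 0, 0],
    [255, 0.007, 0, 0, 0],
    [255, 0.007, 0, 0, 0],
    [255, 0.007, 0, 0, 0],
    [255, 0.007, 0, 0, 0],
    [255, 0.003, 0, 0, 0],
    [255, 0, 0, 0, 0],
    [255, 0, 0, 0, 0],
  ],
)

```text
time_s: 4.98
position: [0.5289, 0.184, 0.0715]
tcp_rot: [[-0.98, 0.197, 0.0], [0.197, 0.98, -0.0], [-0.0, 0.0, -1.0]]
force: [-0.2, -0.7, -0.3]
opening: 0.005
grasp_force: 0.0
```

```bash
python3 where.py
```

```text
t 4.9833 box [ 0.0074 -0.0089  0.0265] open 0.005183728178386709 F [-0.2 -0.7 -0.3]
[[-0.98, 0.197, 0.0], [0.197, 0.98, -0.0], [-0.0, 0.0, -1.0]]
```

Next I'll back off, rise, and retreat towards the robot so the box is in view.

send_rows(
  plan=[
    [255, -0.01, 0, 0, 0],
    [255, -0.01, 0, 0, 0],
    [255, 0, 0, -0.04, 0],
    [255, 0, 0, -0.04, 0],
    [255, 0, 0, -0.04, 0],
    [255, 0, 0, -0.04, 0],
    [255, 0.03, 0, 0, 0],
    [255, 0.03, 0, 0, 0],
    [255, 0.03, 0, 0, 0],
    [255, 0, 0, 0, 0],
    [255, 0, 0, 0, 0],
    [255, 0, 0, 0, 0],
  ],
)

```text
time_s: 5.98
position: [0.4626, 0.1977, 0.2321]
tcp_rot: [[-0.98, 0.198, 0.003], [0.198, 0.98, 0.0], [-0.003, 0.001, -1.0]]
force: [0.5, -0.2, 0.1]
opening: 0.004
grasp_force: 0.0
```

```bash
python3 where.py
python3 - <<'E'
from h import *
from rig import *
p,d=capture('wrist');q,_=capture('scene')
cv2.imwrite('pics/end.png',np.vstack([p[:330],cv2.resize(q[215:310,250:390],(560,270))]))
E
```

```text
t 5.9833 box [-0.0604 -0.0086  0.1871] open 0.0036932251664057855 F [ 0.5 -0.2  0.1]
[[-0.98, 0.198, 0.003], [0.198, 0.98, 0.0], [-0.003, 0.001, -1.0]]
```

View pics/end.png

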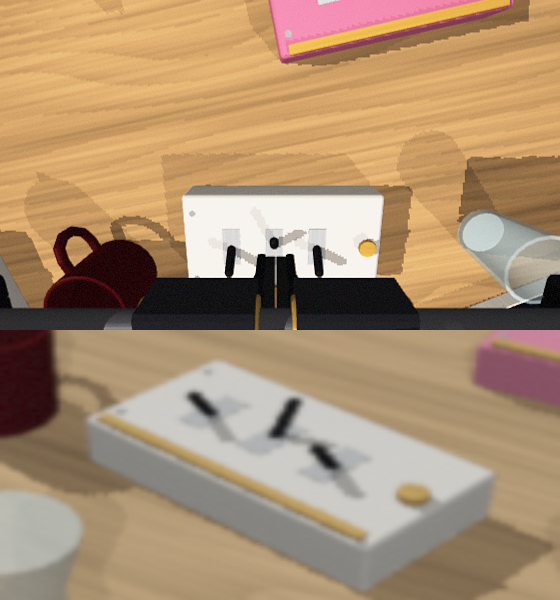

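In the wrist view, levers 1 (318,261) and 3 (230,261) lean towards the rib, and lever 2 (274,243) leans away. The scene view agrees, and the gripper is clear of everything.

```bash
python3 -c "from rig import *;print(hand_in())"
```

```text
the job is handed in; nothing more can be done
None
```

The job is handed in: on the white three-lever box, levers 1 and 3 are on and lever 2 is off, seen in two camera views with the gripper clear, at about 6 s; the judge's verdict was not shown.

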